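# Drip board out from under the tins

## Robot

A 6-joint arm with a two-finger parallel gripper is mounted at the origin on the work surface. World frame = base frame: x ahead of the robot, y to its left, z up, the work surface at z = 0. Lengths are in m, angles in rad, forces in N, time in s.
With the tool pointing down it reaches from about 0.275 to 0.85 m from the base axis. Payload 19 kg.
Tool frame: the origin (TCP) lies at the very end of the fingers, on their centre line; the grasp point (between the pads) lies 19 mm behind it (env.tcp_to_grasp is the distance from the TCP to the grasp point, in m); z points along the fingers, y is the line along which they close (so a half turn about z gives the same grasp; the last joint's range is limited). The gripper opens to 85 mm and grips with 20 to 120 N. Pads are 22 mm wide; open, the fingers measure 114 mm over their backs; the gripper's body (76 mm by 85 mm) begins 54 mm behind the grasp point. The pads swing forward as they close: fully open they stand 13 mm farther back than shut.
Start: joints at [1.099, 0.15, 1.437, -0, 1.554, -0.134], TCP at [0.191, 0.542, 0.231] pointing down, gripper open.
Joint ranges: [-2.8, 2.8], [-0.68, 2.1], [0.12, 2.68], [-1.39, 4.53], [0.16, 2.79], [-2.81, 2.81]. Speed limits (rad/s): [1.89, 1.89, 2.22, 3.01, 3.01, 3.01].

## Interface

Orientations are given as a unit quaternion [w, x, y, z].
In Python, from bench import readout, grab_frame, camera_info, env, search_frame, silhouettes, pinpoint gives the robot as it stands.
- The arm moves only by the tool step_arm, never from a script. Its argument "motion" is a list of rows, each a list of 6 numbers: the shift along the world's x, y, z in cm, then the turn, a rotation vector about the world's x, y, z in degrees. In form: [[x, y, z, wx, wy, wz], ...]. A call has 1 to 8 rows; each row shifts and turns the commanded pose from where the row before left it; what a row does not reach is not made up. A row lasts 1/8 s, in which the tool goes at most 62.5 mm and 10.7 degrees, less where a joint would pass 70% of its speed; a pose out of reach is approached as far as the arm can. A call is refused whole if a number of a shift passes 6.25 or a number of a turn 10.7, either way. A call with a gripper value outside its range is refused whole. "jaw" is the finger opening in cm, from 0 to 8.54, set as the call begins (left out, the last holds). The fingers move at their own pace and stop on an object; the grip force is fixed at half the most. Time passes only in rows, so rows that do not move let the fingers close. It gives the time, the measured TCP pose, the force, the opening and the grip force at its end, in the units of the state.
- readout.state(): the state, without advancing time (a new reading comes with each control period).
- grab_frame(name): name is "scene" or "top" or "wrist"; returns (picture, depth): 384x512x3 uint8, red, green, blue; 384x512 float32, m along the optical axis (not along the pixel's ray), 0 where there is no reading.
- camera_info(name): a dict with "intrinsics" (3x3 intrinsics, pixels), "rvec" (rotation vector, rad) and "tvec" (3), from world to camera coordinates, as OpenCV has them; the wrist camera has in their place "mount" (4x4, takes a point from camera to tool coordinates, whose origin is the TCP and whose axes are the flange's). Camera axes: x right, y down, z forward; pixel columns grow to the right and rows downward; lengths in m; the calibration is good to about 2 mm. A picture is of the moment at which its call begins: read the wrist's pose just before it. camera_info takes no time and is no camera call.
- env.job_done(): hands the job in; it is judged then, once.
Trained networks look in the newest picture that a camera, given by its name, has taken for a name from the list of things; names that differ only in an ending like _2 or _b are one class to them, and where a whole thing is asked for, a point or a joint stands for the part that bears it (a point fixed in the world has none). Each returns a list of dicts, best first, with "confidence" (0 to 1); they miss things now and then, are a little off and sometimes report something else, mostly with a low value. They report only what shows in the picture. A call takes as long as a camera call. They do not tell look-alikes from the thing itself.
- search_frame(camera, name): "location" ([x, y, z] in m, in world coordinates, good to about 4 mm: the middle of the surface that is visible of it).
- silhouettes(camera, name): "mask" (384x512 bool, what is visible of it).
- pinpoint(camera, name): "location" ([x, y, z] in m, in world coordinates, good to about 4 mm: a listed point, or the origin of a listed thing).
The state is a dict: "time": time; "joint_pos": joint angles; "qd": joint speeds; "tau": joint torques, N m; "ee_pos": TCP position; "tool_rot": TCP orientation; "ft_force": force on the tool from outside, world axes, zero at the start; "torque": the same for the moment, N m; "finger_gap": finger opening in m; "grasp_force": force on a finger pad.
Only numpy, scipy, OpenCV 4.12 (cv2) and the standard library are available. Lean on these libraries where they do the work, as an engineer would, in place of code of your own. Each camera call takes 0.05 s, during which the arm holds its last target. There are 200 camera calls.

## Task

Take the drip board under the stack of two flat tins by its handle and slide it straight out, away from the tins, until it is completely out from under them, and leave it lying flat on the bench. The two tins must not be lifted or toppled: they stay where they are, upright and one on the other. Leave the other drip board, the one under the single tall can, where it is.

Things in the scene. Friction and masses are not known exactly. Their poses are not given: they have to be found in the camera images.
- board_grip (a point): Centre of the bar handle (70 long in x, 34 wide in y, 36 tall, foot on the bench) of the plain wooden drip board under the two flat tins, 18 mm up. x points along the board from handle to blade and tins, z up. The flat blade, 56 wide, 6 thick, spans 35 to 180 mm along +x; the tins stand about 130 mm along +x. It comes out along -x. 0.15 kg.
- tin_low_mid (a point): Centre, half-way up, of the lower flat metal tin: 96 mm across, 45 tall, 0.12 kg, standing on the blade. z is its axis. Two fixed wooden stop blocks (25 x 24, 50 tall) beside the blade, 76 mm apart, handle side of the tins, hold it back: the board is drawn between them. It slides up to 15 mm first, and rocks a few degrees as the board leaves.
- tin_top_mid (a point): Centre, half-way up, of the upper flat metal tin: 74 mm across, 40 tall, 0.08 kg, standing loose on the lower tin, its top 91 mm above the bench at first. z is its axis.
- other_grip (a point): Centre of the handle of the other drip board: same shape, size and axes, between stop blocks too, but under one tall can (96 mm across, 115 tall). Not to be moved.
Mind the look-alikes: they are no part of the job. What is shaped like the part that bears board_grip but black or red is not meant.

How it is judged:
By the outcome, as a careful person would: the job done as asked, in the order asked, and still so for the second after the job is handed in, with the robot touching nothing.
It also fails if it takes over 32 s, if anything falls off the work surface, if the arm or the gripper's body presses on something with over 40 N, if the wrist force passes 120 N, or if a joint passes its speed limit or range.

## Working session

There is one attempt and no reset: what is moved stays moved. The work goes in short steps, Python scripts to look and compute and a tool call to move; the robot and the scene stay as the last step left them, time stands still between calls to the robot, and variables do not carry over. Pictures are saved under pics/ and viewed, at most 10 in all, crops included, and the job is handed in when it is done.

Besides the shell and the picture viewer there is one more tool, called after "Emit:" in YAML: its name, and indented under it one key for each argument. step_arm: Moves the arm, as the interface text tells. Its arguments: {"type":"object","properties":{"motion":{"type":"array"},"jaw":{"type":"number"}},"required":["motion"]}

```bash
mkdir -p pics
python3 - <<'E'
from bench import *
import cv2,numpy as np
ims=[]
for c in("scene","top"):
    p,d=grab_frame(c); ims.append(p)
    for n in("board_grip","tin_low_mid","tin_top_mid","other_grip"):
        print(c,n,[(np.round(r["location"],3).tolist(),round(r["confidence"],2)) for r in pinpoint(c,n)])
cv2.imwrite("pics/a.png",cv2.resize(cv2.cvtColor(np.hstack(ims),cv2.COLOR_RGB2BGR),(800,300),interpolation=cv2.INTER_AREA))
cv2.imwrite("pics/top.png",cv2.cvtColor(ims[1],cv2.COLOR_RGB2BGR))
i=camera_info("top");print(i)
print(readout.state())
E
```

```text
scene board_grip [([0.312, 0.368, 0.018], 0.76), ([0.626, 0.178, 0.02], 0.68), ([0.321, -0.068, 0.022], 0.66)]
scene tin_low_mid []
scene tin_top_mid [([0.753, 0.24, 0.071], 0.93)]
scene other_grip [([0.612, -0.238, 0.021], 0.59)]
top board_grip [([0.33, -0.059, 0.02], 0.76), ([0.625, 0.179, 0.016], 0.72), ([0.31, 0.369, 0.018], 0.62)]
top tin_low_mid [([0.75, 0.239, 0.028], 0.85)]
top tin_top_mid [([0.75, 0.239, 0.075], 0.6)]
top other_grip [([0.612, -0.235, 0.014], 0.59)]
{'intrinsics': array([[475.1905379 ,   0.        , 258.11103964],
       [  0.        , 475.1905379 , 191.54980655],
       [  0.        ,   0.        ,   1.        ]]), 'rvec': array([ 2.18134118, -2.1676497 ,  0.11284584]), 'tvec': array([-0.0155669 ,  0.55961208,  1.31566926])}
{'time': 0.5, 'joint_pos': array([ 1.09899920e+00,  1.50516681e-01,  1.43743573e+00,  1.16410884e-05,
        1.55380844e+00, -1.34005802e-01]), 'qd': array([-3.94258060e-04, -2.02679776e-04, -5.50387229e-04, -1.77185093e-03,
        9.70530362e-04,  7.76602405e-05]), 'tau': array([-9.82134334e-04, -7.12280631e+01, -5.70754588e+01, -8.71465954e-05,
        1.28270523e-03,  4.21869038e-05]), 'ee_pos': array([0.1905547 , 0.5424588 , 0.23123926]), 'tool_rot': array([-3.06404780e-05,  1.68093923e-01,  9.85770980e-01, -7.85336747e-05]), 'ft_force': array([-0.99749223,  1.16718927,  0.00845875]), 'torque': array([0.00534225, 0.00731358, 0.04209038]), 'grasp_force': 0.0, 'finger_gap': 0.0852844193572376}
```

View pics/a.png

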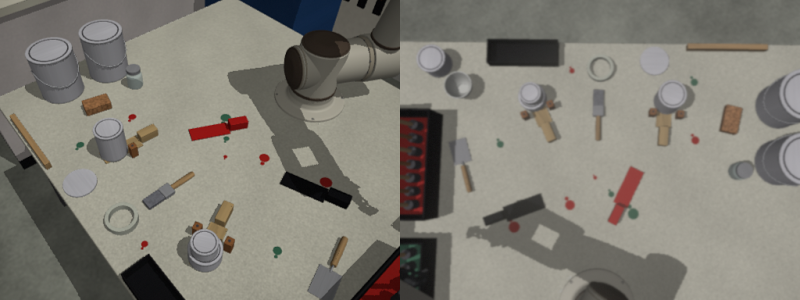

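View pics/top.png

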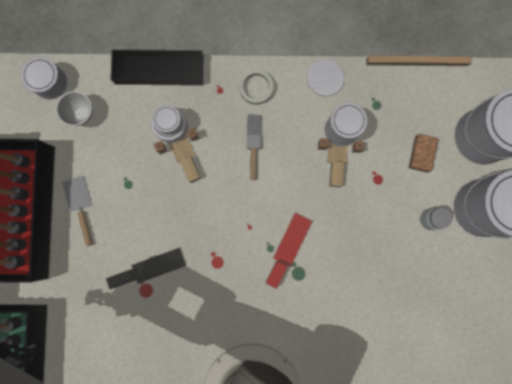

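The top view shows the plain board's handle at about (188,168) px, under the two-tin stack at (170,122). The other plain board is under the tall can at (348,122), and the black and red ones are decoys. The network point (0.625, 0.179) is the right one. I'll go there with a 45° turn, then refine with the wrist camera.

Emit:
step_arm:
  motion:
    - [4.2, -3.6, 0, 0, 0, 4.5]
    - [4.2, -3.6, 0, 0, 0, 4.5]
    - [4.2, -3.6, 0, 0, 0, 4.5]
    - [4.2, -3.6, 0, 0, 0, 4.5]
    - [4.2, -3.6, 0, 0, 0, 4.5]
  jaw: 8.5

```text
time: 1.12
ee_pos: [0.4017, 0.3611, 0.2314]
tool_rot: [0.0, -0.029, 1.0, 0.0]
ft_force: [0.7, 1.3, 0.1]
finger_gap: 0.0847
grasp_force: 0.0
```

Emit:
step_arm:
  motion:
    - [4.2, -3.6, 0, 0, 0, 4.5]
    - [4.2, -3.6, 0, 0, 0, 4.5]
    - [4.2, -3.6, 0, 0, 0, 4.5]
    - [4.2, -3.6, 0, 0, 0, 4.5]
    - [4.2, -3.6, 0, 0, 0, 4.5]
    - [0, 0, 0, 0, 0, 0]
    - [0, 0, 0, 0, 0, 0]

```text
time: 2.0
ee_pos: [0.6104, 0.1826, 0.231]
tool_rot: [-0.0, -0.222, 0.975, 0.0]
ft_force: [0.3, 0.3, 0.8]
finger_gap: 0.0851
grasp_force: 0.0
```

```bash
cat > h.py <<'E'
from bench import *
import cv2,numpy as np
from scipy.spatial.transform import Rotation as R
def T(s):
    q=s["tool_rot"];M=np.eye(4);M[:3,:3]=R.from_quat([q[1],q[2],q[3],q[0]]).as_matrix();M[:3,3]=s["ee_pos"];return M
def cloud(name,s):
    p,d=grab_frame(name);i=camera_info(name);K=i["intrinsics"]
    v,u=np.indices(d.shape);P=np.stack([(u-K[0,2])/K[0,0]*d,(v-K[1,2])/K[1,1]*d,d],-1)
    if "mount" in i: M=T(s)@i["mount"];W=P@M[:3,:3].T+M[:3,3]
    else: Rm=R.from_rotvec(i["rvec"]).as_matrix();W=(P-i["tvec"])@Rm
    W[d==0]=np.nan
    return p,W
E
python3 - <<'E'
from h import *
s=readout.state()
p,W=cloud("wrist",s)
print(s["ee_pos"],s["tool_rot"],s["joint_pos"],s["time"])
for n in("board_grip","tin_low_mid","tin_top_mid"): print(n,[(np.round(r["location"],4).tolist(),round(r["confidence"],2)) for r in pinpoint("wrist",n)])
for r in silhouettes("wrist","board_grip"):
    m=r["mask"];Q=W[m];Q=Q[np.isfinite(Q[:,0])]
    H=Q[(Q[:,2]>.028)&(Q[:,2]<.044)]
    print(r["confidence"],m.sum(),len(H),np.percentile(Q[:,2],[5,50,95]))
    if len(H)>50: print(cv2.minAreaRect((H[:,:2]*1000).astype(np.float32)),H.mean(0))
cv2.imwrite("pics/w1.png",p[:,:,::-1])
E
```

```text
[0.61036252 0.18256251 0.23103311] [-2.57791677e-04 -2.21513463e-01  9.75157276e-01  8.35320116e-05] [ 1.69720727e-01  2.80933310e-01  1.28073125e+00  1.39184711e-04
  1.58045190e+00 -1.84780674e+00] 2.0
board_grip [([0.6221, 0.1828, 0.0186], 0.82)]
tin_low_mid []
tin_top_mid []
0.85 4364 2208 [0.0058041  0.03330638 0.03753326]
((624.2327270507812, 181.80409240722656), (70.19851684570312, 33.909881591796875), 24.51512336730957) [0.62237034 0.18078696 0.03637307]
```

View pics/w1.png

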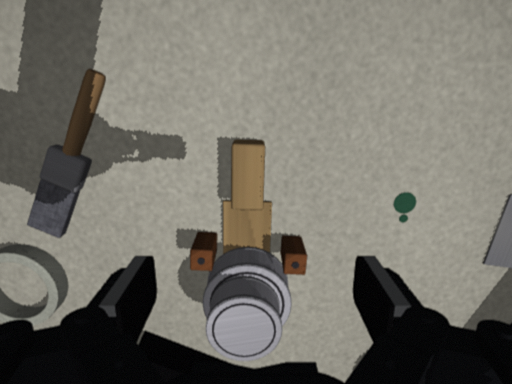

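The wrist view shows the handle at (248,175) px, the stop blocks at (203,252) and (293,254), and the tins beyond them. The measured handle is 70.2 x 33.9 mm at 36 mm height, which matches. Its centre is (0.624, 0.181) and its yaw is 24.5°. I'll grip 8 mm back from centre.

Emit:
step_arm:
  motion:
    - [0.65, -0.5, -4, 0, 0, -1]
    - [0, 0, -5, 0, 0, 0]
    - [0, 0, -5, 0, 0, 0]
    - [0, 0, -4, 0, 0, 0]
    - [0, 0, -2, 0, 0, 0]
    - [0, 0, -1.5, 0, 0, 0]
    - [0, 0, -0.8, 0, 0, 0]
    - [0, 0, 0, 0, 0, 0]

```text
time: 3.25
ee_pos: [0.6173, 0.1775, 0.0087]
tool_rot: [0.0, -0.213, 0.977, -0.0]
ft_force: [1.1, 0.9, -0.2]
finger_gap: 0.0849
grasp_force: 0.0
```

Emit:
step_arm:
  motion:
    - [0, 0, 0, 0, 0, 0]
    - [0, 0, 0, 0, 0, 0]
    - [0, 0, 0, 0, 0, 0]
    - [0, 0, 0, 0, 0, 0]
    - [0, 0, 0, 0, 0, 0]
    - [0, 0, 0, 0, 0, 0]
  jaw: 2.5

```text
time: 4.0
ee_pos: [0.6174, 0.1775, 0.0089]
tool_rot: [0.0, -0.213, 0.977, -0.0]
ft_force: [-0.9, 0.7, 4.9]
finger_gap: 0.0329
grasp_force: 60.7
```

Emit:
step_arm:
  motion:
    - [-0.18, -0.08, 0, 0, 0, 0]
    - [-0.27, -0.125, 0, 0, 0, 0]
    - [-0.36, -0.165, 0, 0, 0, 0]
    - [-0.36, -0.165, 0, 0, 0, 0]
    - [-0.36, -0.165, 0, 0, 0, 0]
    - [-0.36, -0.165, 0, 0, 0, 0]
    - [-0.36, -0.165, 0, 0, 0, 0]
    - [-0.36, -0.165, 0, 0, 0, 0]

```text
time: 5.0
ee_pos: [0.5915, 0.1657, 0.0089]
tool_rot: [0.001, -0.213, 0.977, 0.0]
ft_force: [5.2, 1.7, 4.6]
finger_gap: 0.0333
grasp_force: 60.4
```

Run:
```python
from h import *
s=readout.state()
p,d=grab_frame("scene");cv2.imwrite("pics/s2.png",cv2.resize(p[220:384,150:350,::-1],None,fx=3,fy=3))
for n in("tin_low_mid","tin_top_mid","board_grip"): print(n,[(np.round(r["location"],4).tolist(),round(r["confidence"],2)) for r in pinpoint("scene",n)])
```

```text
tin_low_mid []
tin_top_mid [([0.74, 0.2317, 0.0693], 0.88)]
board_grip [([0.3123, 0.3655, 0.0178], 0.87), ([0.5992, 0.1639, 0.0157], 0.66)]
```

View pics/s2.png

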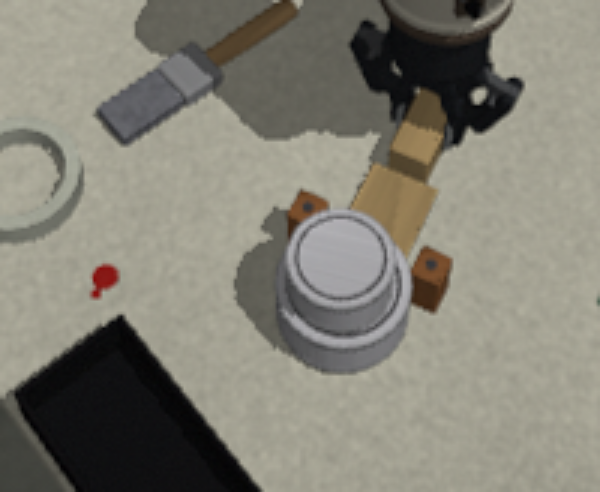

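The scene crop shows the stack at (343,290) px, upright and held by the stop blocks after sliding about 13 mm. The board is gripped and sliding out, so I'll carry on.

Emit:
step_arm:
  motion:
    - [-0.36, -0.165, 0, 0, 0, 0]
    - [-0.36, -0.165, 0, 0, 0, 0]
    - [-0.36, -0.165, 0, 0, 0, 0]
    - [-0.36, -0.165, 0, 0, 0, 0]
    - [-0.36, -0.165, 0, 0, 0, 0]
    - [-0.36, -0.165, 0, 0, 0, 0]
    - [-0.36, -0.165, 0, 0, 0, 0]
    - [-0.36, -0.165, 0, 0, 0, 0]

```text
time: 6.2
ee_pos: [0.5629, 0.1525, 0.0089]
tool_rot: [0.001, -0.213, 0.977, 0.0]
ft_force: [6.4, 3.1, 2.6]
finger_gap: 0.0331
grasp_force: 60.3
```

Emit:
step_arm:
  motion:
    - [-0.36, -0.165, 0, 0, 0, 0]
    - [-0.36, -0.165, 0, 0, 0, 0]
    - [-0.36, -0.165, 0, 0, 0, 0]
    - [-0.36, -0.165, 0, 0, 0, 0]
    - [-0.36, -0.165, 0, 0, 0, 0]
    - [-0.36, -0.165, 0, 0, 0, 0]
    - [-0.36, -0.165, 0, 0, 0, 0]
    - [-0.36, -0.165, 0, 0, 0, 0]

```text
time: 7.2
ee_pos: [0.5339, 0.1392, 0.0089]
tool_rot: [0.001, -0.213, 0.977, -0.0]
ft_force: [3.5, 1.8, 5.8]
finger_gap: 0.033
grasp_force: 60.5
```

Emit:
step_arm:
  motion:
    - [-0.36, -0.165, 0, 0, 0, 0]
    - [-0.36, -0.165, 0, 0, 0, 0]
    - [-0.36, -0.165, 0, 0, 0, 0]
    - [-0.36, -0.165, 0, 0, 0, 0]
    - [-0.36, -0.165, 0, 0, 0, 0]
    - [-0.36, -0.165, 0, 0, 0, 0]
    - [-0.36, -0.165, 0, 0, 0, 0]
    - [-0.36, -0.165, 0, 0, 0, 0]

```text
time: 8.2
ee_pos: [0.5051, 0.126, 0.0089]
tool_rot: [0.001, -0.213, 0.977, -0.0]
ft_force: [3.7, 2.4, 5.5]
finger_gap: 0.033
grasp_force: 60.5
```

Emit:
step_arm:
  motion:
    - [-0.54, -0.245, 0, 0, 0, 0]
    - [-0.54, -0.245, 0, 0, 0, 0]
    - [-0.54, -0.245, 0, 0, 0, 0]
    - [-0.54, -0.245, 0, 0, 0, 0]
    - [-0.36, -0.165, 0, 0, 0, 0]
    - [-0.18, -0.08, 0, 0, 0, 0]
    - [0, 0, 0, 0, 0, 0]

```text
time: 9.07
ee_pos: [0.4779, 0.1137, 0.0089]
tool_rot: [0.001, -0.213, 0.977, -0.0]
ft_force: [1.2, 0.2, 8.2]
finger_gap: 0.0329
grasp_force: 60.8
```

Run:
```python
from h import *
p,d=grab_frame("scene");cv2.imwrite("pics/s3.png",cv2.resize(p[180:384,150:350,::-1],None,fx=2.8,fy=2.8))
for n in("tin_low_mid","tin_top_mid"): print(n,[(np.round(r["location"],4).tolist(),round(r["confidence"],2)) for r in pinpoint("scene",n)])
```

```text
tin_low_mid []
tin_top_mid [([0.7413, 0.2351, 0.0672], 0.72)]
```

View pics/s3.png

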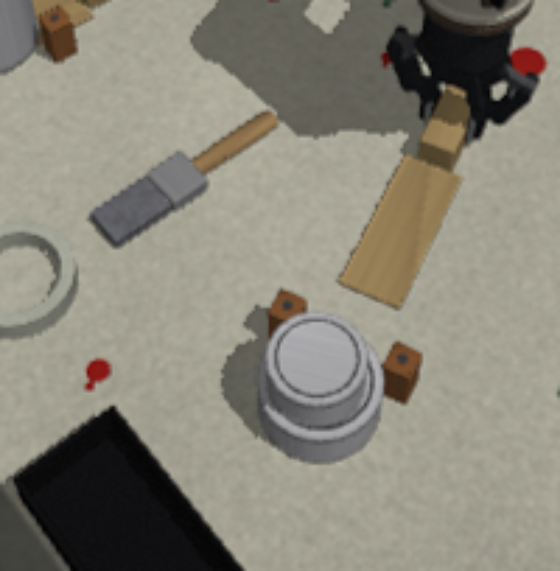

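The crop shows the blade fully out, its tip at (370,290) px and beyond the blocks. The tins stand stacked and upright at (320,390). Now I'll release and retreat upward.

Emit:
step_arm:
  motion:
    - [0, 0, 0, 0, 0, 0]
    - [0, 0, 0, 0, 0, 0]
    - [0, 0, 0, 0, 0, 0]
    - [0, 0, 0, 0, 0, 0]
    - [0, 0, 0, 0, 0, 0]
    - [0, 0, 0, 0, 0, 0]
  jaw: 8.0

```text
time: 9.98
ee_pos: [0.4775, 0.1137, 0.0082]
tool_rot: [-0.0, -0.213, 0.977, -0.0]
ft_force: [0.3, 0.2, -0.2]
finger_gap: 0.0801
grasp_force: 0.0
```

Emit:
step_arm:
  motion:
    - [0, 0, 1, 0, 0, 0]
    - [0, 0, 2, 0, 0, 0]
    - [0, 0, 4, 0, 0, 0]
    - [0, 0, 4, 0, 0, 0]
    - [0, 0, 4, 0, 0, 0]
    - [0, 0, 2, 0, 0, 0]
    - [0, 0, 0, 0, 0, 0]
    - [0, 0, 0, 0, 0, 0]

```text
time: 10.98
ee_pos: [0.4772, 0.1136, 0.1777]
tool_rot: [-0.0, -0.213, 0.977, -0.0]
ft_force: [0.9, 0.1, -0.2]
finger_gap: 0.0801
grasp_force: 0.0
```

Run:
```python
from h import *
s=readout.state()
p,W=cloud("top",s)
for n in("tin_low_mid","tin_top_mid","other_grip"): print(n,[(np.round(r["location"],4).tolist(),round(r["confidence"],2)) for r in pinpoint("top",n)])
p,d=grab_frame("scene");cv2.imwrite("pics/s4.png",cv2.resize(p[130:384,120:350,::-1],None,fx=2.3,fy=2.3))
```

```text
tin_low_mid [([0.7389, 0.2347, 0.0203], 0.87)]
tin_top_mid [([0.7471, 0.2332, 0.0664], 0.92)]
other_grip [([0.6115, -0.2355, 0.0149], 0.88)]
```

View pics/s4.png

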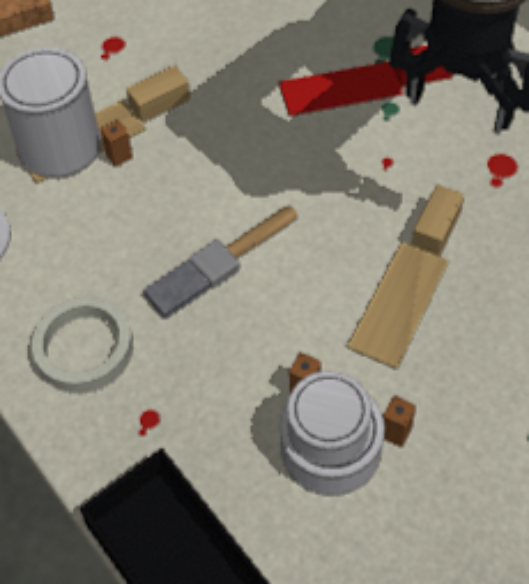

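The board lies flat and clear, with its blade tip near (375,355) px. The stack is upright at (332,430), the other board is where it was, and the gripper is free.

```bash
python3 -c "
from bench import env
print(env.job_done())"
```

```text
the job is handed in; nothing more can be done
None
```

The drip board is completely out from under the two flat tins and lying flat on the bench; the tins slid about 13 mm onto their stop blocks and stand upright and stacked, the other board was not moved, and I handed the job in at about 11 s.

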